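# Load the red coffee capsules into the capsule chute

### The job

Load the two red coffee capsules into the sloping metal chute one after the other, foil side down as they stand now, so that both end up at the bottom of the chute, the first against the orange stop and the second resting against the first. Leave the blue capsule standing where it is.

Things in the scene. Friction and masses are not known exactly. Their poses are not given: they have to be found in the camera images.
- red_a_center (a point): a red coffee capsule standing foil down: round body 44 mm across with a slightly domed top, at its foot a silver rim 50 mm across and 5 mm thick with the foil under it; 45 mm tall, about 30 g. The point is its centre, 22.5 mm above its underside; z points out of the domed end. The straight part to grip runs from 5 to 37 mm above the underside.
- red_b_center (a point): the second red coffee capsule, the same as the first; either may go into the chute first
- blue_center (a point): a blue coffee capsule of the same shape and size, to be left alone; the three capsules stand in any order on the counter, at least 90 mm apart centre to centre
- chute: fixed, polished open-topped metal channel, rising at 25 degrees on a pale wooden stand; a capsule set on it slides down to the stop by itself. Origin: mid-width on the channel floor at the inner face of the orange stop (26 mm high) at the low end, 35 mm above the counter. x points up the slope, z up square to the floor, y across. First capsule's centre rests at x = 25 mm, the second's at x = 75 mm.
- chute_load (a point): where to set a capsule into the chute: on its floor, mid-width, 165 mm up the slope from the stop; axes as the chute's. Floor 215 mm long. Side walls 10 mm high, 4 mm thick, inside 64 mm apart up to 125 mm from the stop, then flaring evenly to 90 mm at the open upper end. A capsule sitting in it has its centre 22.5 mm above the floor.
Not all that is in view belongs to the job. What is meant by the part that bears blue_center is not green, turquoise or yellow, and is the smaller of those in its own colour.

How it is judged (in metres and radians):
At the end, for the whole second after the job is handed in: both red capsules lie foil down in the chute (tilt under 37 degrees, the chute slopes 25), within 20 mm of its middle, one centre within 12 mm of its place against the stop, the other under 90 mm up the slope from the stop; the blue capsule stands within 30 mm of its start (x of red_a_center in the frame of chute between 0.015 and 0.09 m and x of red_b_center in the frame of chute between 0.015 and 0.09 m and y of red_a_center in the frame of chute between -0.02 and 0.02 m and y of red_b_center in the frame of chute between -0.02 and 0.02 m and z of red_a_center in the frame of chute between 0.01 and 0.035 m and z of red_b_center in the frame of chute between 0.01 and 0.035 m and angle between each of red_a_center, red_b_center's own z axis and vertical below 0.65 rad and x of any of red_a_center, red_b_center in the frame of chute below 0.037 m and distance of blue_center from where it was at the start of the episode below 0.03 m and angle between blue_center's own z axis and vertical below 0.2 rad); the robot touches nothing.
It fails at once if the blue capsule is pushed or carried more than 50 mm from its place (distance of blue_center from where it was at the start of the episode above 0.05 m).
It also fails if it takes over 51 s, if anything falls off the work surface, if the arm or the gripper's body presses on something with over 40 N, if the wrist force passes 120 N, or if a joint passes its speed limit or range.

### The arm

A 6-joint arm with a two-finger parallel gripper is mounted at the origin on the work surface. World frame = base frame: x ahead of the robot, y to its left, z up, the work surface at z = 0. Lengths are in m, angles in degrees, forces in N, time in s.
With the tool pointing down it reaches from about 0.325 to 0.85 m from the base axis. Payload 15.5 kg.
Tool frame: the origin (TCP) lies midway between the tips of the shut fingers; the grasp point (between the pads) lies 19 mm behind it; y points along the fingers, x is the direction in which the jaws open and shut, and the axes are right-handed (so a half turn about y gives the same grasp; the last joint's range is limited). The gripper opens to 91 mm and grips with 3 to 60 N. Pads are 32 mm wide; open, the fingers measure 118 mm over their backs; the gripper's body (76 mm by 178 mm) begins 60 mm behind the grasp point.
Start: joints at [70.044, 28.281, 77.091, -0, 74.628, -5.472], TCP at [0.156, 0.605, 0.214] pointing down, gripper open.
Joint ranges: [-166.48, 166.48], [-47.26, 123.95], [12.59, 153.08], [-70.14, 250.14], [6.76, 159.57], [-176.63, 176.63]. Speed limits (degrees/s): [108.29, 108.29, 147.25, 172.46, 172.46, 172.46].

### API

Orientations are given as a 3x3 rotation matrix whose columns are the frame's x, y, z axes.
In Python, from bench import ctrl gives the robot as it stands. The module is installed in compiled form; this text tells all that it offers. Calls block until the motion is done:
- ctrl.goto(position, orientation): joint-space move of the TCP to a pose.
- ctrl.move_l(position, vel=0.15, ori=None, contact_N=None): straight line of the TCP; ori=None keeps the orientation; vel is the mean speed in m/s. With contact_N (N) it stops when the force on the tool has changed by that much, and returns True; else False.
- ctrl.movej(angles): joint-space move.
- ctrl.command_gripper(opening): opening from 0.0 (shut) to 1.0 (fully open); the grip force is fixed at half the most; returns when the fingers have stopped.
- ctrl.sleep(seconds).
- ctrl.ik(position, orientation): joint angles nearest the present ones, or None.
- ctrl.read_camera(name): name is "scene" or "side" or "wrist"; returns the picture (480x640x3 uint8, blue, green, red); there is no depth.
- ctrl.camera_params(name): a dict with "fx", "fy", "cx", "cy" (pixels), "pose" (4x4, takes a point from camera to world coordinates); the wrist camera has in their place "T_tool_cam" (4x4, takes a point from camera to tool coordinates, whose origin is the TCP and whose axes are the tool frame's). Camera axes: x right, y up, looking along -z (the intrinsics and any distortion apply to the point x, -y, -z); pixel columns grow to the right and rows downward; lengths in m; the calibration is good to about 2 mm. A picture is of the moment at which its call begins: read the wrist's pose just before it. camera_params takes no time and is no camera call.
A pose or a line that the arm cannot do raises ctrl.MotionError and nothing moves.
- ctrl.sign_off(): hands the job in, once; it reports no verdict.
Readings, each from a call of its own:
- ctrl.current_t(): time.
- ctrl.current_q(): joint angles.
- ctrl.current_dq(): joint speeds.
- ctrl.current_effort(): joint torques, N m.
- ctrl.current_tool_pos(): TCP position.
- ctrl.current_eef_rot(): TCP orientation.
- ctrl.current_contact_force(): force on the tool from outside, world axes, zero at the start.
- ctrl.current_wrist_torque(): the same for the moment, N m.
- ctrl.current_grip_width(): opening from 0.0 (shut) to 1.0 (fully open).
Only numpy, scipy, OpenCV 4.12 (cv2) and the standard library are available. Lean on these libraries where they do the work, as an engineer would, in place of code of your own. Each camera call takes 0.05 s, during which the arm holds its last target. There are 200 camera calls.

## Working session

There is one attempt and no reset: what is moved stays moved. The work goes in short steps, each a Python script; the robot and the scene stay as the last script left them, time stands still between calls to the robot, and variables do not carry over. Pictures are saved under pics/ and viewed, about 8 in all and at most 12, crops included, and the job is handed in when it is done.

```bash
mkdir -p pics
python3 - <<'E'
from bench import ctrl
import cv2,numpy as np
np.set_printoptions(precision=4,suppress=True)
for n in("scene","side","wrist"):
    cv2.imwrite(f"pics/{n}0.png",ctrl.read_camera(n)); print(n,ctrl.camera_params(n))
print(ctrl.current_eef_rot(),ctrl.current_t())
E
```

```text
scene {'fx': 488.0108915067613, 'fy': 488.0108915067613, 'cx': 327.49604039041947, 'cy': 241.01408851387677, 'pose': array([[-0.8406, -0.3991,  0.3661,  0.9448],
       [ 0.5415, -0.607 ,  0.5816,  0.5909],
       [-0.0099,  0.6872,  0.7264,  0.7606],
       [ 0.    ,  0.    ,  0.    ,  1.    ]])}
side {'fx': 602.7978452926362, 'fy': 602.7978452926362, 'cx': 306.63914236347944, 'cy': 243.33381078923338, 'pose': array([[ 0.9974,  0.057 , -0.0442,  0.5613],
       [-0.0714,  0.6951, -0.7154, -0.7998],
       [-0.0101,  0.7167,  0.6973,  0.9453],
       [ 0.    ,  0.    ,  0.    ,  1.    ]])}
wrist {'fx': 330.86572439163007, 'fy': 330.86572439163007, 'cx': 320.1570933757387, 'cy': 236.65643899163655, 'T_tool_cam': array([[ 1.    , -0.0004,  0.    ,  0.0004],
       [ 0.0001,  0.2733, -0.9619, -0.1712],
       [ 0.0003,  0.9619,  0.2733,  0.078 ],
       [ 0.    ,  0.    ,  0.    ,  1.    ]])}
[[ 0.2501 -0.0003 -0.9682]
 [ 0.9682 -0.0008  0.2501]
 [-0.0009 -1.      0.0001]] 0.15
```

View pics/scene0.png

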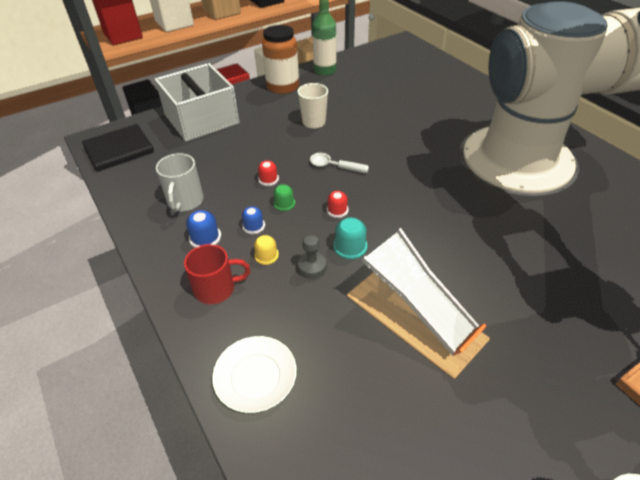

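View pics/side0.png

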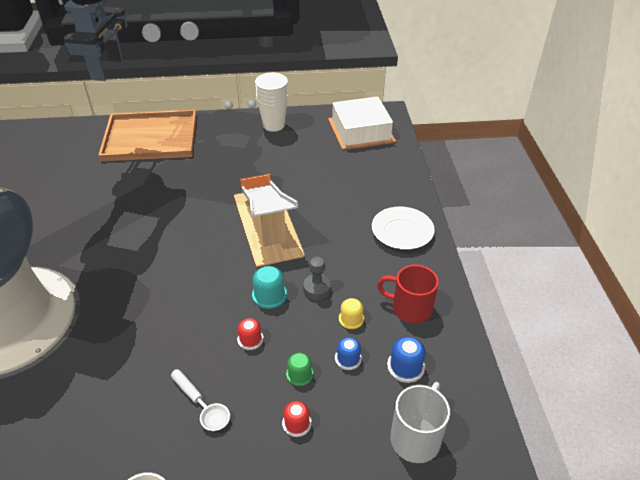

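Candidates:
- **Red:** capsules at scene (268,172) and (337,203), side (296,418) and (250,333). The red mug at (210,275) is not one.
- **Blue:** the small capsule at scene (253,219), side (348,352), is the one to leave. The larger one at (202,228) is a decoy.
- **Others:** green, yellow and teal are distractors.

Next I'll view close crops.

Run:
```python
import cv2
a=cv2.imread("pics/scene0.png");b=cv2.imread("pics/side0.png")
def crop(im,x,y,w,h,s,n):
    c=cv2.resize(im[y:y+h,x:x+w],None,fx=s,fy=s,interpolation=cv2.INTER_CUBIC)
    for i in range(0,w,10):cv2.line(c,(i*s,0),(i*s,12 if i%50==0 else 5),(0,255,255),1)
    for i in range(0,h,10):cv2.line(c,(0,i*s),(12 if i%50==0 else 5,i*s),(0,255,255),1)
    cv2.imwrite(n,c)
crop(a,240,150,260,190,3,"pics/c1.png")   # px = 240+u/3
crop(b,220,170,180,150,4,"pics/c2.png")
crop(b,220,300,180,150,4,"pics/c3.png")
```

```text
(no output)
```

View pics/c1.png

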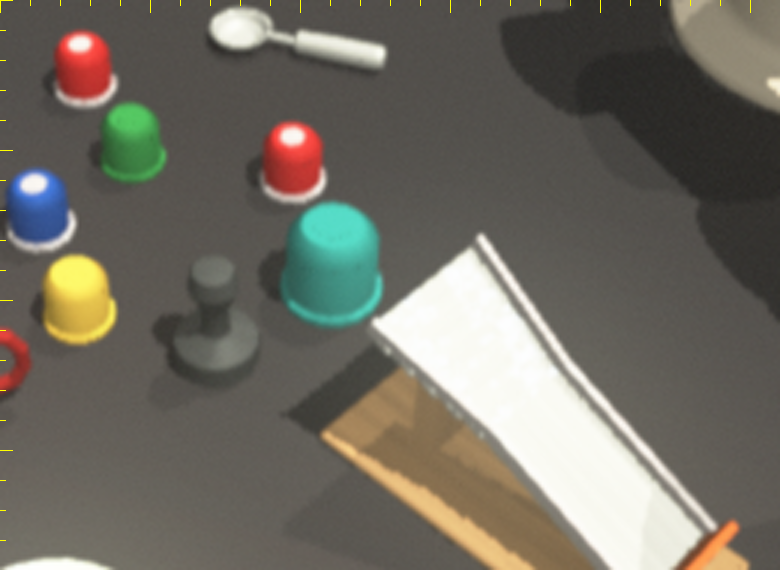

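View pics/c2.png

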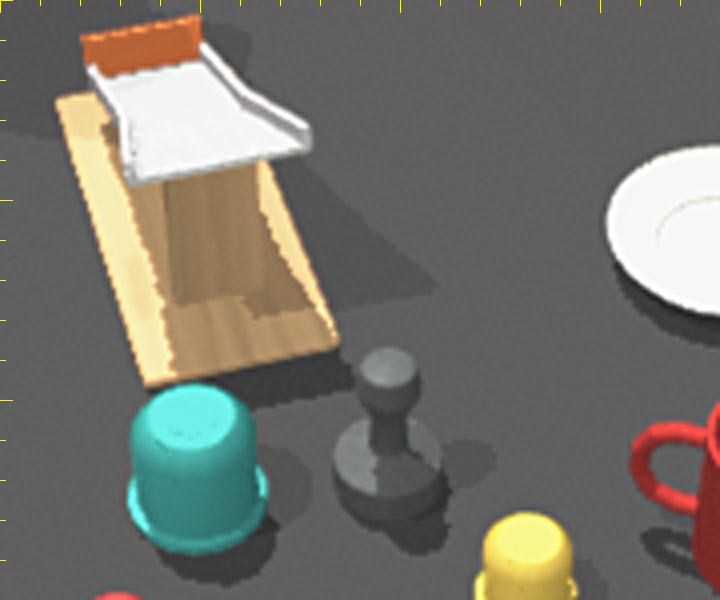

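View pics/c3.png

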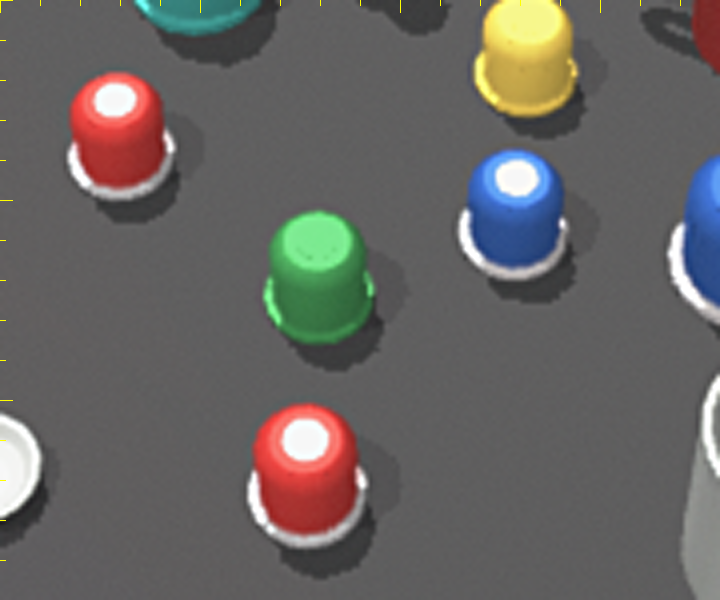

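```bash
cat > h.py <<'E'
from bench import ctrl
import numpy as np, cv2
from scipy.optimize import least_squares
np.set_printoptions(precision=4,suppress=True)
P={n:ctrl.camera_params(n) for n in("scene","side")}
def proj(n,X):
    p=P[n];T=np.linalg.inv(p["pose"]);c=np.atleast_2d(X)@T[:3,:3].T+T[:3,3]
    return np.c_[p["cx"]+p["fx"]*c[:,0]/-c[:,2],p["cy"]-p["fy"]*c[:,1]/-c[:,2]]
def chuteT(x,y,a,s=np.radians(25)):
    X=np.array([np.cos(a)*np.cos(s),np.sin(a)*np.cos(s),np.sin(s)]);Y=np.array([-np.sin(a),np.cos(a),0])
    return np.c_[X,Y,np.cross(X,Y)],np.array([x,y,.035])
E
cat > m.py <<'E'
from h import *
A={"scene":lambda u:np.array(u)/3+[240,150],"side3":lambda u:np.array(u)/4+[220,300],"side2":lambda u:np.array(u)/4+[220,170]}
th=np.linspace(0,2*np.pi,180)
def ext(n,c,r):
    q=np.vstack([proj(n,np.c_[c[0]+r*np.cos(th),c[1]+r*np.sin(th),0*th+z]) for z in(0,.005)])
    return np.array([q[:,0].min(),q[:,0].max(),q[:,1].max()])
obs={"R1":((261,326,199),(69,174,199)),"R2":((55,117,104),(248,367,546)),"B":((6,75,248),(459,567,278)),"G":((101,165,179),(264,374,343)),"Y":((44,116,342),(475,577,115)),"T":((281,382,322),None),"tamp":((174,259,377),None)}
for k,(s,d) in obs.items():
    s=np.array(s)/3+[240,240,150]
    def f(c):
        e=ext("scene",c,c[2])-s
        if d: e=np.r_[e,ext("side",c,c[2])-(np.array(d)/4+[220,220,300])]
        return e
    r=least_squares(f,[.4,.3,.025]);print(k,r.x,r.fun)
pts=[("scene",(480,236),(.215,-.047,.01)),("scene",(374,324),(.215,.047,.01)),("scene",(570,363),(.125,-.034,.01)),("scene",(487,437),(.125,.034,.01)),("scene",(714,528),(0.0,-.034,.01)),
("side2",(131,183),(.215,-.047,-.002)),("side2",(310,148),(.215,.047,-.002)),("side2",(243,95),(.125,.034,.01)),("side2",(125,113),(.125,-.034,.01)),("side2",(80,37),(0,-.036,.026)),("side2",(200,17),(0,.036,.026))]
def g(v):
    R,t=chuteT(*v);return np.concatenate([(proj(n.strip("23"),R@np.array(m)+t)-A[n](u))[0] for n,u,m in pts])
r=min((least_squares(g,[.5,.35,a],loss="soft_l1",x_scale=[.1,.1,1]) for a in(-2,-1.2,-.5)),key=lambda r:r.cost)
print(r.x,np.degrees(r.x[2]));print(g(r.x).reshape(-1,2).round(1))
R,t=chuteT(*r.x);print(R@[.165,0,.0225]+t)
np.save("chute.npy",r.x)
E
python3 m.py
```

```text
R1 [ 0.492  -0.0866  0.0244] [-0.8809 -1.0934  1.7135 -0.5881 -1.3769 -0.0688]
R2 [ 0.5714 -0.2714  0.0248] [-0.9462 -0.9797  1.579  -0.4046 -1.2013  0.0852]
B [ 0.6751 -0.1466  0.0244] [-0.5017 -1.0588  1.5046 -0.416  -1.2529  0.4477]
G [ 0.5824 -0.1734  0.0244] [-0.8757 -0.9156  1.4626 -0.4039 -1.2804  0.1084]
Y [ 0.6925 -0.0524  0.0245] [-0.9093 -1.0588  1.0507 -0.7155 -1.3803  0.0434]
T [0.5266 0.018  0.0357] [0. 0. 0.]
tamp [0.6239 0.021  0.0289] [0. 0. 0.]
[ 0.5129  0.3345 -1.3596] -77.90143376451111
[[-0.7  1.5]
 [-0.5  0.1]
 [-1.5  1.2]
 [ 1.7 -1.5]
 [-0.8  1.4]
 [-0.4 -0.2]
 [-1.1 -0.1]
 [-0.2 -0.9]
 [-0.8  0.3]
 [-0.   0.7]
 [-0.5  0.2]]
[0.5423 0.1976 0.1251]
```

Scene (2 views and 3 crops, 5 pictures so far): the red capsules are at (0.492,-0.087) and (0.571,-0.271). The small blue one is at (0.675,-0.147). The chute fit residuals are about 1 px. I'll grip each capsule high so the fingertips clear the 10 mm walls when released.

```bash
cat > act.py <<'E'
from h import *
v=np.load("chute.npy");R,t=chuteT(*v);H=.014
def pose(s):
    X=s*R[:,1];Y=-R[:,2];Rp=np.c_[X,Y,np.cross(X,Y)]
    X=np.array([s,0,0.]);Y=np.array([0,0,-1.]);return np.c_[X,Y,np.cross(X,Y)],Rp
load=lambda z,x=.165:R@np.array([x,0,z])+t
def run(c,s):
    Rg,Rp=pose(s)
    ctrl.goto([*c,.13],Rg);print("above",ctrl.current_t())
    ctrl.move_l([*c,H],vel=.12);ctrl.command_gripper(0);print("grip",ctrl.current_grip_width()*91,"mm")
    ctrl.move_l([*c,.23],vel=.25);print("lift",ctrl.current_grip_width()*91)
    ctrl.goto(load(H+.06),Rp)
    ctrl.move_l(load(H+.008),vel=.15)
    hit=ctrl.move_l(load(H-.006),vel=.03,contact_N=3)
    print("set",hit,R.T@(np.array(ctrl.current_tool_pos())-t),ctrl.current_t())
    cv2.imwrite("pics/set.png",ctrl.read_camera("scene"))
    ctrl.command_gripper(.8);ctrl.sleep(.3)
    ctrl.move_l(load(H+.08),vel=.2)
    print("done",ctrl.current_t(),ctrl.current_contact_force())
E
python3 - <<'E'
from act import *
print(ctrl.current_q())
for s in(1,-1):
    Rg,Rp=pose(s)
    print(s,ctrl.ik([.492,-.087,.13],Rg),ctrl.ik([.571,-.271,.014],Rg),ctrl.ik(load(H+.06),Rp))
E
```

```text
[70.0438 28.3066 77.117  -0.0007 74.6252 -5.4724]
1 [-16.8789  24.5829 100.3206  -0.      55.0964 -16.8789] [-30.8002  42.2901  86.1733  -0.      51.5366 -30.8002] [ 30.2691  32.5927  82.1562 -24.5706  74.9458  26.6799]
-1 [-16.8789  24.5829 100.3206  -0.      55.0964 163.1211] [-30.8002  42.2901  86.1733  -0.      51.5366 149.1998] [  30.2691   32.5927   82.1562  -24.5706   74.9458 -153.3201]
```

Run:
```python
from act import *
run([.492,-.087],1)
a=cv2.imread("pics/set.png")[150:390,280:520];b=ctrl.read_camera("scene")[150:390,280:520];
c=ctrl.read_camera("side")[150:390,180:420]
cv2.imwrite("pics/after1.png",cv2.resize(np.hstack([a,b,c]),(798,266)))
```

```text
above 2.8833
grip 43.2664544843308 mm
lift 42.92708184050488
set True [0.1649 0.0004 0.0124] 7.9333
done 9.4667 [-0.6448 -0.3852 -0.5201]
```

View pics/after1.png

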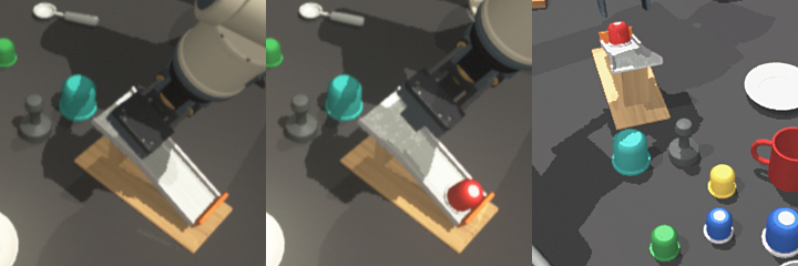

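The left panel shows the capsule being set, and the middle and right panels show the first red capsule upright against the orange stop. Now the second one.

Run:
```python
from act import *
ctrl.move_l(load(.14),vel=.3)
run([.571,-.271],1)
ctrl.goto([.45,-.05,.3],pose(1)[0])
a=ctrl.read_camera("scene");b=ctrl.read_camera("side")
cv2.imwrite("pics/s2.png",a);cv2.imwrite("pics/d2.png",b)
k=lambda im,x,y,w:cv2.resize(im[y:y+w,x:x+w],(400,400),interpolation=cv2.INTER_CUBIC)
cv2.imwrite("pics/after2.png",np.hstack([k(a,180,160,320),k(b,220,150,200)]))
```

```text
above 11.8
grip 43.352915041938076 mm
lift 43.33529971584215
set True [0.1649 0.0004 0.0124] 17.2
done 18.7333 [-0.3081 -0.3114 -1.1733]
```

View pics/after2.png

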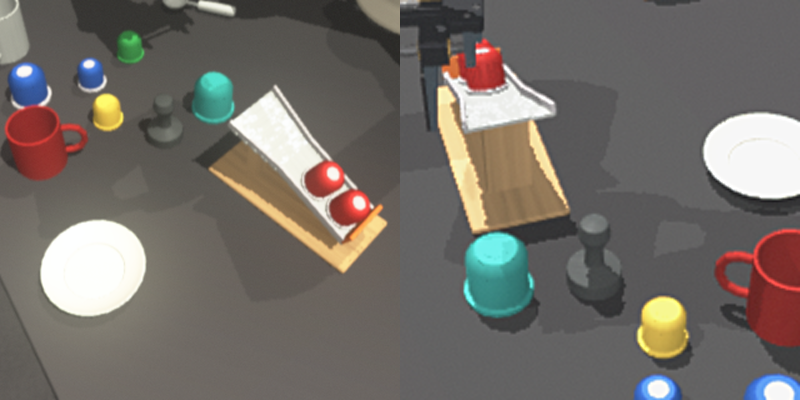

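Both capsules are in the chute, one against the other, and blue has not moved. I'll do one numeric check with the expected rim and top circles overlaid.

Run:
```python
from act import *
a=cv2.imread("pics/s2.png");S=5;x0,y0=390,250
c=cv2.resize(a[y0:y0+110,x0:x0+120],None,fx=S,fy=S,interpolation=cv2.INTER_CUBIC)
th=np.linspace(0,2*np.pi,90)
for x in(.025,.075):
    for r,z in((.025,.0),(.022,.037)):
        q=proj("scene",np.c_[x+r*np.cos(th),r*np.sin(th),0*th+z]@R.T+t)
        cv2.polylines(c,[((q-[x0,y0]+.5)*S).astype(int)],True,(255,255,0),1)
cv2.imwrite("pics/chk.png",c)
d=cv2.absdiff(cv2.imread("pics/scene0.png"),a)[205:235,240:268];print("blue diff",d.mean(),ctrl.current_t())
```

```text
blue diff 4.559523809523809 20.0417
```

View pics/chk.png

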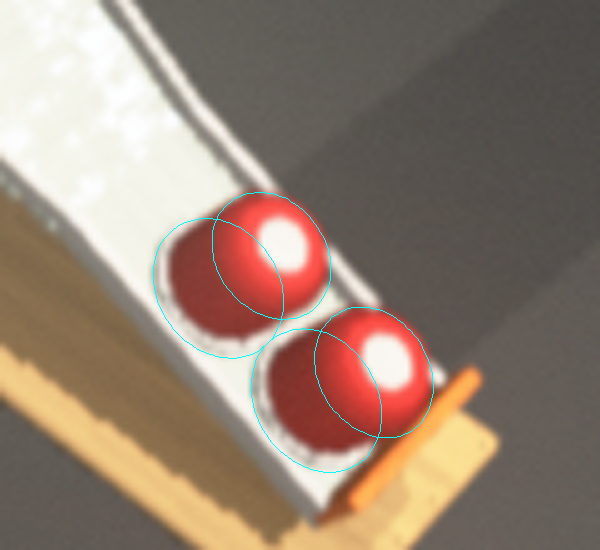

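The expected circles lie within about 2 mm of both capsules, and both stand upright on the chute floor. Handing in.

```bash
python3 -c "
from bench import ctrl
ctrl.sign_off();print('ok')"
```

```text
the job is handed in; nothing more can be done
ok
```

Both red capsules are at the bottom of the chute, foil side down, and I handed the job in at about 20 s of the 51 s allowed. I set each one at the load point, and each slid down by itself: the first against the orange stop, the second against the first.

- **Capsules:** in the last scene picture, the outlines drawn for x = 25 mm and 75 mm, mid-width, matched both capsules to about 2 mm. That is close to the calibration accuracy.
- **Blue capsule:** the arm never went near it and it looks unmoved. The average difference from the start picture around it is 4.6 grey levels, which I put down to changed lighting or shadow; I did not measure its position again.
- **Robot:** the gripper was empty and held clear at TCP (0.45, -0.05, 0.30) when I handed in.
- **Failed checks:** no check failed. The only disagreement was 1–1.5 px between the two cameras in the first measurements.

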